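# Load the gauze holder: tip the carton in, slide it home, shut the bail

## Task

Load the gauze holder with fingertip pushes only, never lifting or carrying the carton: tip over the carton that stands on end before the holder's open mouth by pushing high on its outer face, so that it falls flat with its leading end between the two side rails. Then push the lying carton fully home against the back stop, swing the wire bail over it and press its tab fully down, so that the bar keeps the carton in. Leave the bottles, dish, plaster cast and bowl around it where they stand.

Things in the scene. Friction and masses are not known exactly. Their poses are not given: they have to be found in the camera images.
- holder: Steel gauze holder fixed to the worktop, no floor. Origin on the worktop, at the middle of the carton's place; x points from the open mouth to the back stop, z up. Back stop: inner face at x = +47 mm, 34 mm high. Two side rails, 24 mm high: x = -42 to +50 mm, inner faces at y = -43 and +43 mm, flared lead-ins to x = -52 mm. Ears at x = 0 rise to 43 mm and carry the bail.
- bail (a joint): Hinge (rad) of the bail, a U of 6 mm wire, 118 mm wide, that straddles the holder; axis along holder y through point holder_hinge. 0 = shut (hard stop): cross bar across the mouth at holder x = -54 mm, 16 mm high, just before the near end of a carton that is home. Grows as the bail swings up and back; starts leaning back at 2.15 to 2.45, limit 2.6. Stays where left; moves at about 1 N.
- bail_tab (a point): Middle of the outer face of the bail's thumb tab, a plate 36 mm wide, 34 mm long, 3 mm thick, standing outward from the middle of the cross bar; its edge is 88 mm from the hinge axis. At joint value q this point is at holder x = -74 mm * cos(q - 0.17), height 34 mm + 74 mm * sin(q - 0.17): at the start it leans back and this face looks to the back; shut, it faces up, 21 mm high.
- carton_center (a point): Centre of the gauze carton, a closed box 94 x 62 x 36 mm, about 50 g, loose. It stands on end (94 mm tall) before the mouth, its broad faces towards and away from the holder. Axes: x along the 94 mm side (up at the start), y the 62 mm side, z the 36 mm side (level, away from the holder; up once it lies). Home, this centre is over the holder's origin, 18 mm high, near end at holder x = -47 mm.
- bottle_a_center (a point): Half height of a dropper bottle, 26 mm across, 68 mm tall, standing beside the work; leave it.
- bottle_b_center (a point): Half height of another dropper bottle, 26 mm across, 68 mm tall, standing beside the work; leave it.
- dish_center (a point): Half height of a small glass dappen dish, 31 mm across, 26 mm tall; leave it.
- cast_center (a point): Half height of a plaster study cast, 65 x 62 x 28 mm; leave it.
- bowl_center (a point): Half height of a rubber mixing bowl, 120 mm across, 67 mm tall; leave it.
- holder_hinge (a point): Middle of the bail's hinge axis: over the holder's origin, 34 mm above the worktop; axes as the holder's.
Mind the look-alikes: they are no part of the job. Leave any orange look-alike of the part that bears carton_center alone.

How it is judged:
By the outcome, as a careful person would: the job done as asked, in the order asked, and still so for the second after the job is handed in, with the robot touching nothing.
It also fails if it takes over 45 s, if anything falls off the work surface, if the arm or the gripper's body presses on something with over 40 N, if the wrist force passes 120 N, or if a joint passes its speed limit or range.

## Robot

A 6-joint arm with a two-finger parallel gripper is mounted at the origin on a cart in front of the work surface, level with it; the furniture and walls round the work are solid. World frame = base frame: x ahead of the robot, y to its left, z up, the work surface at z = 0. Lengths are in m, angles in rad, forces in N, time in s.
With the tool pointing down it reaches from about 0.225 to 0.875 m from the base axis. Payload 3.4 kg.
Tool frame: the origin (TCP) lies at the very end of the fingers, on their centre line; the grasp point (between the pads) lies 19 mm behind it; z points along the fingers, y is the line along which they close (so a half turn about z gives the same grasp; the last joint's range is limited). The gripper opens to 85 mm and grips with 20 to 120 N. Pads are 22 mm wide; open, the fingers measure 114 mm over their backs; the gripper's body (76 mm by 85 mm) begins 54 mm behind the grasp point. The pads swing forward as they close: fully open they stand 13 mm farther back than shut.
Start: joints at [1.005, 0.276, 1.505, -0, 1.361, -0.121], TCP at [0.247, 0.519, 0.193] pointing down, gripper open.
Joint ranges: [-2.89, 2.89], [-0.75, 2.08], [0.22, 2.7], [-1.18, 4.32], [0.11, 2.71], [-2.7, 2.7]. Speed limits (rad/s): [2.57, 2.57, 3.14, 3.14, 3.14, 3.14].

## Interface

Orientations are given as a unit quaternion [w, x, y, z].
In Python, from rig import manip, get_image, camera_info gives the robot as it stands. The module is installed in compiled form; this text tells all that it offers.
- The arm moves only by the shell command python3 -m crank 'ROWS' [FORCE]. ROWS is a JSON object of lists of equal length, an entry for each row: "translation": the shift along the tool's x, y, z in mm, a list of three; "roll": the turn about the tool's z in rad; "fingers": the opening, from 0 (shut) to 1 (fully open). A call has 1 to 8 rows; each row shifts and turns the commanded pose from where the row before left it, along the tool's axes as they then stand; what a row does not reach is not made up. A row lasts 1/10 s, in which the tool goes at most 50 mm and 8.59 degrees, less where a joint would pass 70% of its speed; a pose out of reach is approached as far as the arm can. A call is refused whole if a number of a shift passes 50 or a number of a turn 0.15, either way. A call with a gripper value outside its range is refused whole. The fingers move at their own pace and stop on an object; FORCE is the grip in N (left out, the last holds). Time passes only in rows, so rows that do not move let the fingers close. It gives the time, the measured TCP pose, the force, the opening and the grip force at its end, in the units of the state.
- manip.get_state(): the state, without advancing time (a new reading comes with each control period).
- get_image(name): name is "side" or "top" or "wrist"; returns the picture (480x640x3 uint8, blue, green, red); there is no depth.
- camera_info(name): a dict with "mtx" (3x3 intrinsics, pixels), "rvec" (rotation vector, rad) and "tvec" (3), from world to camera coordinates, as OpenCV has them. Camera axes: x right, y down, z forward; pixel columns grow to the right and rows downward; lengths in m; the calibration is good to about 2 mm. A picture is of the moment at which its call begins: read the wrist's pose just before it. camera_info takes no time and is no camera call; for the wrist camera it gives the pose at the moment of the call.
- manip.sign_off(): hands the job in; it is judged then, once.
The state is a dict: "clock": time; "qpos": joint angles; "qd": joint speeds; "effort": joint torques, N m; "position": TCP position; "ee_rot": TCP orientation; "contact_force": force on the tool from outside, world axes, zero at the start; "moment": the same for the moment, N m; "width": finger opening in m; "gripper_force": force on a finger pad.
Only numpy, scipy, OpenCV 4.12 (cv2) and the standard library are available. Lean on these libraries where they do the work, as an engineer would, in place of code of your own. Each camera call takes 0.05 s, during which the arm holds its last target. There are 200 camera calls.

## Working session

There is one attempt and no reset: what is moved stays moved. The work goes in short steps, Python scripts to look and compute and a shell command to move; the robot and the scene stay as the last step left them, time stands still between calls to the robot, and variables do not carry over. Pictures are saved under pics/ and viewed, at most 10 in all, crops included, and the job is handed in when it is done.

```bash
mkdir -p pics; python3 - <<'E'
from rig import manip,get_image,camera_info
import cv2,json
s=manip.get_state();print(s)
for n in("top","side"):
    cv2.imwrite(f"pics/{n}0.png",get_image(n));c=camera_info(n);print(n,c)
E
```

```text
{'clock': 0.0, 'qpos': array([ 1.00498146e+00,  2.76564996e-01,  1.50612423e+00, -5.78247957e-06,
        1.36070160e+00, -1.21007718e-01]), 'qd': array([ 9.27140718e-05, -6.54043433e-05, -3.48580011e-04, -2.47629041e-04,
        1.01122061e-03,  1.83512823e-04]), 'effort': array([ 2.27756132e-04, -4.16773510e+01, -2.45802319e+01, -2.04192356e-04,
        1.10724242e-02, -2.19519421e-05]), 'position': array([0.24710244, 0.51853711, 0.19246043]), 'ee_rot': array([-3.00061843e-04,  2.20573952e-01,  9.75369839e-01, -8.47543338e-04]), 'contact_force': array([ 0.12085761,  0.32873595, -0.19654167]), 'moment': array([-0.00825456, -0.00237102,  0.03381863]), 'gripper_force': 0.0, 'width': 0.08514938244646231}
top {'mtx': array([[508.27449088,   0.        , 322.96858879],
       [  0.        , 508.27449088, 231.43962563],
       [  0.        ,   0.        ,   1.        ]]), 'rvec': array([ 2.16855551, -2.16876444,  0.10921682]), 'tvec': array([-0.02230753,  0.52554281,  0.83783282])}
side {'mtx': array([[522.21936615,   0.        , 318.22934281],
       [  0.        , 522.21936615, 245.37077007],
       [  0.        ,   0.        ,   1.        ]]), 'rvec': array([ 2.17374599, -0.14398544,  0.09828903]), 'tvec': array([-0.54538666,  0.05878103,  0.88935114])}
```

View pics/top0.png

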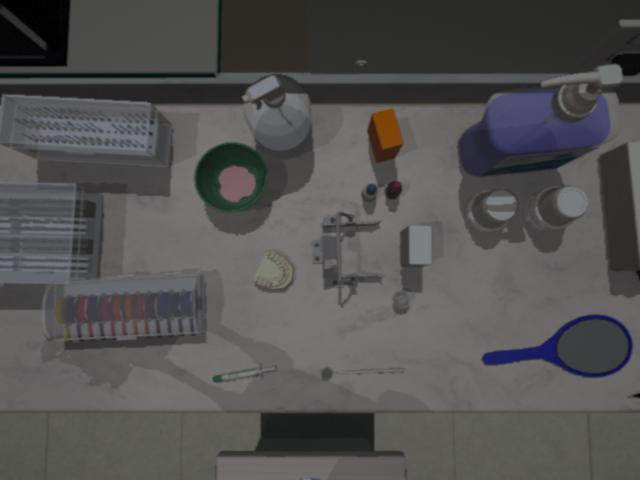

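View pics/side0.png

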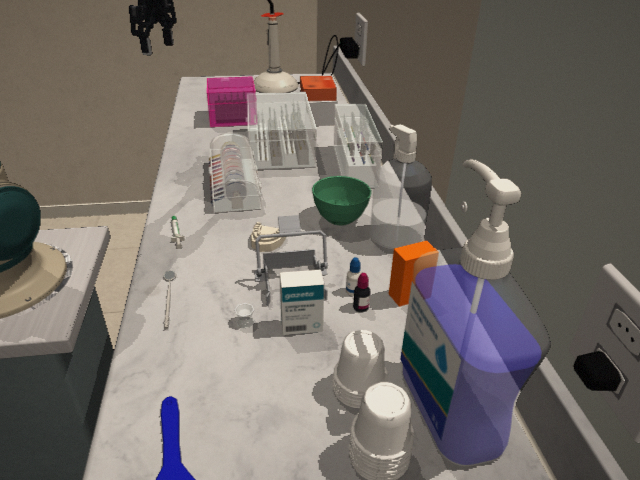

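The top view shows the holder around (350,250) with its mouth to the right and the carton top at (420,245). The bottles are at (370,190) and (394,188), the dish at (402,300), the cast at (273,270) and the bowl at (231,178). The orange look-alike is at (385,135). I'll enlarge this area.

```bash
cat > h.py <<'E'
from rig import manip,get_image,camera_info
import cv2,numpy as np
def ray(n,uv,z):
    c=camera_info(n);R=cv2.Rodrigues(c["rvec"])[0];C=-R.T@c["tvec"]
    d=R.T@np.linalg.inv(c["mtx"])@np.array([uv[0],uv[1],1.]);return C+d*(z-C[2])/d[2]
def proj(n,P):
    c=camera_info(n);return cv2.projectPoints(np.array(P,float).reshape(-1,1,3),c["rvec"],c["tvec"],c["mtx"],None)[0][:,0]
E
python3 - <<'E'
import cv2,numpy as np
from h import *
t=cv2.imread("pics/top0.png")[170:320,300:450];s=cv2.imread("pics/side0.png")[210:345,225:385]
cv2.imwrite("pics/tz.png",cv2.resize(cv2.convertScaleAbs(t,alpha=1.5),(600,600),interpolation=2))
cv2.imwrite("pics/sz.png",cv2.resize(cv2.convertScaleAbs(s,alpha=1.3),(640,540),interpolation=2))
for n in("top","side"):
    c=camera_info(n);print(n,(-cv2.Rodrigues(c["rvec"])[0].T@c["tvec"]).round(3))
E
```

```text
top [ 0.438 -0.023  0.887]
side [ 0.433 -0.766  0.564]
```

View pics/tz.png

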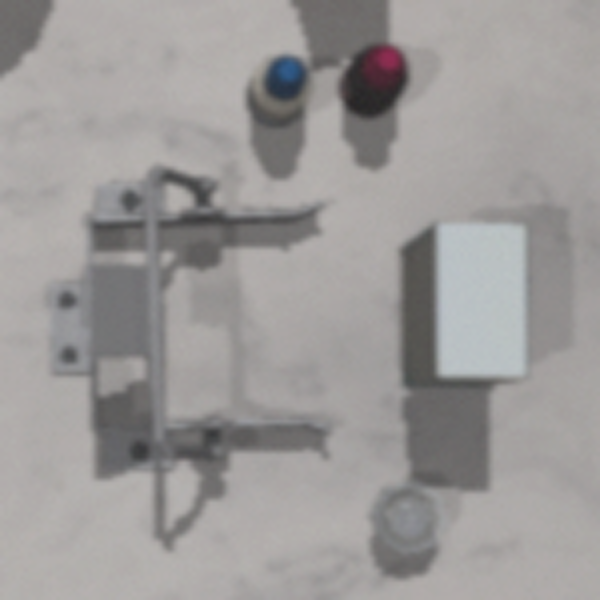

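View pics/sz.png

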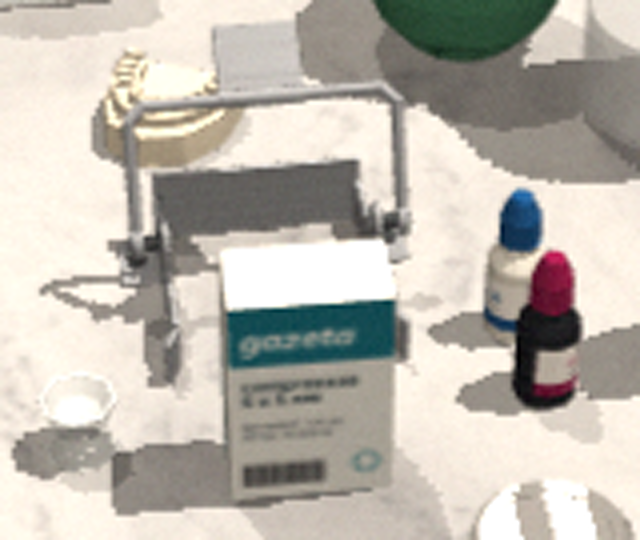

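```bash
python3 - <<'E'
from h import *
T=lambda u,v,z:ray("top",(300+u/4-.4,170+v/4-.4),z)
S=lambda u,v,z:ray("side",(225+u/4-.4,210+v/4-.4),z)
def p(l,P): print(l,(P*1000).round(1))
for q in[(437,224),(526,224),(526,379),(437,376)]:p("ctop",T(*q,.094))
for q in[(402,245),(404,386)]:p("cbase near holder",T(*q,0))
for q in[(222,250),(390,240),(395,300),(228,312)]:p("ctop side",S(*q,.094))
for q in[(232,502),(391,490)]:p("cbase side",S(*q,0))
for q in[(300,215),(95,220),(328,205),(305,425),(165,422),(330,427)]:p("rail",T(*q,.024))
for q in[(93,225),(93,430),(93,475)]:p("backstop z34",T(*q,.034))
for q in[(153,172),(230,168) ]:pass
for q in[(152,172),(356,160)]:p("backstop side top",S(*q,.034))
for q in[(205,190),(212,430)]:p("ears z43",T(*q,.043))
for q in[(155,172),(162,540)]:p("bar",T(*q,.034+.06))
for q in[(285,75)]:p("botA",T(*q,.068))
for q in[(385,68)]:p("botB",T(*q,.068))
p("dish",T(407,513,.026))
E
```

```text
ctop [ 527.9 -157.2   94. ]
ctop [ 527.9 -192.1   94. ]
ctop [ 467.1 -190.8   94. ]
ctop [ 468.3 -156.2   94. ]
cbase near holder [ 529.3 -157.6    0. ]
cbase near holder [ 467.6 -157.5    0. ]
ctop side [ 470.5 -157.3   94. ]
ctop side [ 532.6 -158.7   94. ]
ctop side [ 529.2 -193.7   94. ]
ctop side [ 469.7 -193.2   94. ]
cbase side [ 469.1 -191.8    0. ]
cbase side [ 529.9 -192.9    0. ]
rail [ 539.7 -110.6   24. ]
rail [537.6 -23.   24. ]
rail [ 544.  -122.6   24. ]
rail [ 450.3 -111.8   24. ]
rail [451.6 -52.6  24. ]
rail [ 449.5 -122.3   24. ]
backstop z34 [534.3 -22.2  34. ]
backstop z34 [448.1 -22.2  34. ]
backstop z34 [429.4 -22.2  34. ]
backstop side top [449.6 -20.6  34. ]
backstop side top [539.  -22.1  34. ]
ears z43 [548. -69.  43.]
ears z43 [448.  -71.4  43. ]
bar [548.5 -46.6  94. ]
bar [405.  -48.9  94. ]
botA [ 592.1 -100.6   68. ]
botB [ 595.  -141.5   68. ]
dish [ 413.5 -154.    26. ]
```

The zoomed top view shows the carton top between (437,224) and (526,379). The rails run along v≈217 and v≈424 with flare tips at u≈329, and the bail leans back at u≈155.

- **Holder:** origin about (0.4945, -0.0705), with its x axis along world +y.
- **Carton:** centre about (0.499, -0.175), square to the holder.

Next I roll the tool so that tool x is world +y and tool y is world +x, then travel.

```bash
python3 -m crank '{"translation":[[0,0,0],[0,0,0],[0,0,0],[0,0,0],[0,0,0],[0,0,0],[0,0,0],[0,0,0]],"roll":[0.14,0.14,0.14,0.14,0.14,0.14,0.14,0.146],"fingers":[0,0,0,0,0,0,0,0]}' 60
python3 -m crank '{"translation":[[-42,14,0],[-42,14,0],[-42,14,0],[-42,14,0],[-42,14,0],[-42,14,0],[-42,14,0],[-42,14,0]],"roll":[0,0,0,0,0,0,0,0],"fingers":[0,0,0,0,0,0,0,0]}'
python3 -m crank '{"translation":[[-42,14,0],[-42,14,0],[-42,14,0],[-42,14,0],[-42,14,0],[-42,14,0],[-42,14,0],[-42,14,0]],"roll":[0,0,0,0,0,0,0,0],"fingers":[0,0,0,0,0,0,0,0]}'
```

```text
clock: 0.9
position: [0.2472, 0.5188, 0.1928]
ee_rot: [0.0, 0.709, 0.705, -0.001]
contact_force: [0.1, 0.7, -0.2]
width: -0.0001
gripper_force: 0.0
clock: 1.7
position: [0.3593, 0.1813, 0.1931]
ee_rot: [-0.0, 0.707, 0.707, 0.0]
contact_force: [1.4, 0.9, 0.5]
width: -0.0001
gripper_force: 0.0
clock: 2.5
position: [0.4714, -0.1547, 0.193]
ee_rot: [-0.0, 0.707, 0.707, 0.0]
contact_force: [1.2, 0.4, 0.3]
width: 0.0002
gripper_force: 0.0
```

```bash
python3 -m crank '{"translation":[[-35,14,0],[-33,13,0],[0,0,30],[0,0,40],[0,0,42],[0,0,0],[0,0,0]],"roll":[0,0,0,0,0,0,0],"fingers":[0,0,0,0,0,0,0]}'
python3 -m crank '{"translation":[[8,0,0],[6,0,0],[5,0,0],[5,0,0],[5,0,0],[5,0,0],[5,0,0],[5,0,0]],"roll":[0,0,0,0,0,0,0,0],"fingers":[0,0,0,0,0,0,0,0]}'
python3 - <<'E'
from h import *
cv2.imwrite("pics/s1.png",get_image("side")[150:400,180:480]);
E
```

```text
clock: 3.2
position: [0.4982, -0.2208, 0.0812]
ee_rot: [-0.001, 0.707, 0.707, -0.0]
contact_force: [-0.2, 0.3, 0.4]
width: -0.0002
gripper_force: 0.0
clock: 4.0
position: [0.4984, -0.1764, 0.0812]
ee_rot: [-0.0, 0.707, 0.707, 0.0]
contact_force: [0.8, -0.8, -0.2]
width: -0.0
gripper_force: 0.0
```

View pics/s1.png

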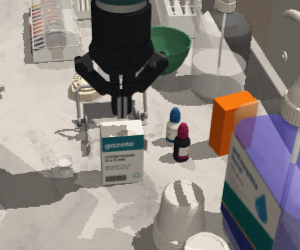

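The picture is ambiguous: the finger tips end near (122,118), at the carton's top edge, and the carton seems to stand still. I'll check with an enlarged crop and the projected TCP.

```bash
python3 - <<'E'
from h import *
a=get_image("side");b=get_image("top")
print(proj("side",[[.4984,-.1764,.0812],[.4984,-.187,.0812],[.4984,-.192,.0812]]).round(0),proj("top",[.4984,-.1764,.0812]))
A=cv2.resize(a[200:340,240:340],(400,560),interpolation=2);B=cv2.resize(b[180:320,330:430],(400,560),interpolation=2)
cv2.imwrite("pics/m1.png",np.hstack([A,B]))
E
```

```text
[[300. 286.]
 [301. 290.]
 [302. 292.]] [[419.89452334 244.93923441]]
```

View pics/m1.png

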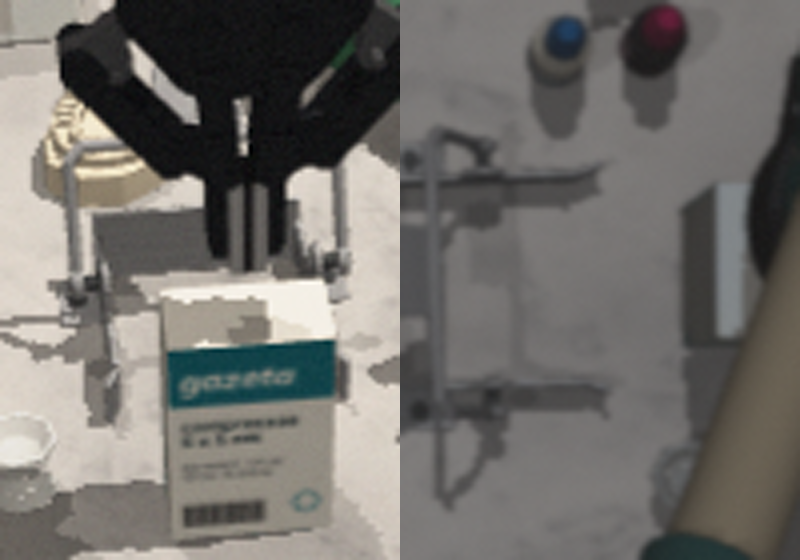

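The carton has not moved: its base corner is still at side pixel (283,335). The tips show at side pixel (301,267) against a predicted (300,286), so they seem to hover above the carton. I'll check the geometry against the first picture too.

```bash
python3 - <<'E'
from h import *
print(proj("side",[[.247,.519,.193],[.247,.519,.206],[.247,.519,.236],[.247+.05*.43,.519+.05*.9,.206],[.247-.05*.43,.519-.05*.9,.206]]).round(1))
print(proj("side",[[.4984,-.1764,z] for z in(.08,.1,.11,.12,.13)]).round(0))
print(proj("side",[[.4984,y,.081] for y in(-.16,-.14,-.12)]).round(0))
s=manip.get_state();print(s["qpos"],s["contact_force"],s["position"])
c=camera_info("wrist");R=cv2.Rodrigues(c["rvec"])[0];print(-R.T@c["tvec"],R[2],proj("wrist",[[.4984,-.1764,.0812],[.4984,-.192,.094],[.4984,-.157,.094]]))
cv2.imwrite("pics/w1.png",get_image("wrist"))
E
```

```text
[[161.1  71.6]
 [160.3  66. ]
 [158.3  52.8]
 [171.4  60.4]
 [148.5  71.9]]
[[300. 286.]
 [300. 275.]
 [300. 270.]
 [300. 264.]
 [300. 259.]]
[[299. 279.]
 [298. 271.]
 [296. 263.]]
[-4.72177362e-01  2.96503328e-01  1.77552328e+00 -1.31068847e-05
  1.06970062e+00 -4.72729701e-01] [-0.04452238 -0.44758477 -1.18182382] [ 0.49841306 -0.17662206  0.08121149]
[ 0.49762225 -0.1080865   0.26227312] [ 6.58326870e-04 -2.71346960e-01 -9.62481373e-01] [[321.81187427 266.43692659]
 [321.85902247 308.61582291]
 [321.994732   234.72265309]]
```

View pics/w1.png

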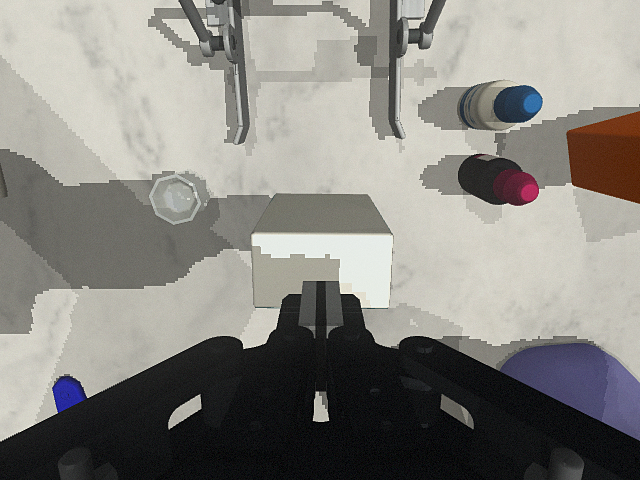

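```bash
python3 - <<'E'
from h import *
for y in(-.187,-.1764,-.165):
  print(y,[(z,proj("wrist",[.4984,y,z])[0,1].round(0),proj("side",[.4984,y,z])[0,1].round(0)) for z in(.081,.09,.1,.11,.12,.13)])
E
```

```text
-0.187 [(0.081, np.float64(286.0), np.float64(290.0)), (0.09, np.float64(294.0), np.float64(285.0)), (0.1, np.float64(304.0), np.float64(280.0)), (0.11, np.float64(315.0), np.float64(274.0)), (0.12, np.float64(327.0), np.float64(269.0)), (0.13, np.float64(340.0), np.float64(263.0))]
-0.1764 [(0.081, np.float64(266.0), np.float64(286.0)), (0.09, np.float64(273.0), np.float64(281.0)), (0.1, np.float64(281.0), np.float64(275.0)), (0.11, np.float64(291.0), np.float64(270.0)), (0.12, np.float64(302.0), np.float64(264.0)), (0.13, np.float64(314.0), np.float64(259.0))]
-0.165 [(0.081, np.float64(243.0), np.float64(281.0)), (0.09, np.float64(249.0), np.float64(276.0)), (0.1, np.float64(256.0), np.float64(271.0)), (0.11, np.float64(265.0), np.float64(265.0)), (0.12, np.float64(274.0), np.float64(260.0)), (0.13, np.float64(284.0), np.float64(254.0))]
```

Side and wrist views agree that the visible finger tips stand at z≈0.12, about 40 mm above the reported TCP. That fits the fingers having passed over the carton without touching it. I'll back off, go 46 mm lower and push again in small steps.

```bash
python3 -m crank '{"translation":[[-24,0,0],[-24,0,0],[0,0,23],[0,0,23],[0,0,0],[0,0,0]],"roll":[0,0,0,0,0,0],"fingers":[0,0,0,0,0,0]}'
python3 -m crank '{"translation":[[8,0,0],[7,0,0],[5,0,0],[4,0,0],[4,0,0],[0,0,0]],"roll":[0,0,0,0,0,0],"fingers":[0,0,0,0,0,0]}'
python3 - <<'E'
from h import *
cv2.imwrite("pics/w2.png",np.hstack([cv2.resize(get_image("wrist"),(400,300)),cv2.resize(get_image("side")[200:350,220:420],(400,300))]))
E
```

```text
clock: 4.8
position: [0.4983, -0.225, 0.0352]
ee_rot: [-0.0, 0.707, 0.707, -0.0]
contact_force: [0.5, 0.2, 1.0]
width: -0.0001
gripper_force: 0.0
clock: 5.4
position: [0.4984, -0.1962, 0.0354]
ee_rot: [-0.0, 0.707, 0.707, 0.0]
contact_force: [-0.9, -0.5, 0.2]
width: -0.0
gripper_force: 0.0
```

View pics/w2.png

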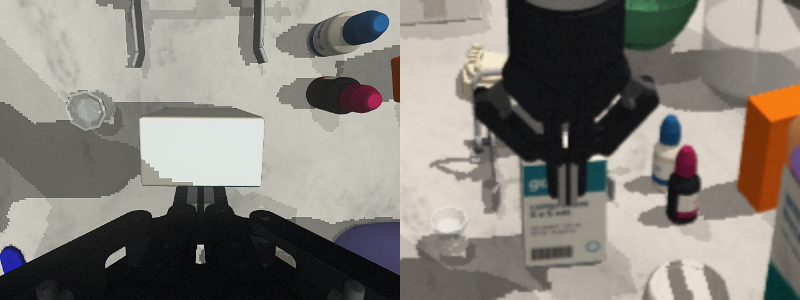

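The wrist view shows the fingers just behind the carton's outer edge at (200,188). The side view shows the tips on the upper third of its outer face at (567,205). I continue the push.

```bash
python3 -m crank '{"translation":[[5,0,0],[5,0,0],[5,0,0],[5,0,0],[5,0,0],[5,0,0],[5,0,0],[4,0,0]],"roll":[0,0,0,0,0,0,0,0],"fingers":[0,0,0,0,0,0,0,0]}'
python3 -m crank '{"translation":[[0,0,0],[0,0,0],[0,0,0],[0,0,0]],"roll":[0,0,0,0],"fingers":[0,0,0,0]}'
python3 - <<'E'
from h import *
cv2.imwrite("pics/w3.png",np.hstack([cv2.resize(get_image("wrist"),(400,300)),cv2.resize(get_image("side")[200:350,220:420],(400,300))]))
print(proj("wrist",[[.4945,-.1705,0],[.4945,-.0235,.034]])*.625)
E
```

```text
clock: 6.3
position: [0.4984, -0.1574, 0.0353]
ee_rot: [-0.0, 0.707, 0.707, 0.0]
contact_force: [-0.2, -0.2, -0.1]
width: -0.0001
gripper_force: 0.0
clock: 6.7
position: [0.4985, -0.1581, 0.0353]
ee_rot: [0.0, 0.707, 0.707, 0.0]
contact_force: [-0.4, -0.0, 0.3]
width: -0.0004
gripper_force: 0.0
[[196.60262652 165.80875011]
 [194.92461903 -37.52667304]]
```

View pics/w3.png

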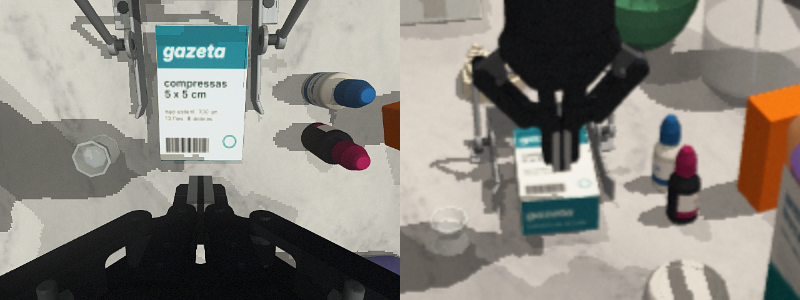

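The carton lies flat with its leading end between the rails. In the wrist crop its near top edge runs from (160,160) to (242,160). I compute where its end is.

```bash
python3 - <<'E'
from h import *
for q in[(160,160),(242,160),(248,27),(157,25)]:print(ray("wrist",(q[0]*1.6,q[1]*1.6),.036).round(4))
for q in[(525,205),(597,198)]:print(ray("side",(220+(q[0]-400)/2,200+q[1]/2),.036).round(4))
# finger tip this pose: wrist v of pad end ~ 177*1.6 ; side tip (562,171)
for z in(.06,.07,.08,.09):print(z,proj("wrist",[.4985,-.147,z])[0]*.625,(proj("side",[.4985,-.169,z])[0]-[220,200])*2+[400,0])
E
python3 -m crank '{"translation":[[-14,0,0],[-15,0,0],[0,0,20],[0,0,20],[0,0,10],[0,0,0]],"roll":[0,0,0,0,0,0],"fingers":[0,0,0,0,0,0]}'
```

```text
[ 0.4676 -0.1524  0.036 ]
[ 0.5291 -0.1524  0.036 ]
[ 0.529  -0.0606  0.036 ]
[ 0.4696 -0.0594  0.036 ]
[ 0.4726 -0.1585  0.036 ]
[ 0.5285 -0.157   0.036 ]
0.06 [201.3533929  164.29488847] [560.08495172 187.05669014]
0.07 [201.42981294 169.9079745 ] [560.04049508 176.68206277]
0.08 [201.51625432 176.25713277] [559.99537957 166.15368005]
0.09 [201.61482659 183.49731005] [559.94959044 155.46809841]
clock: 7.4
position: [0.4973, -0.1873, -0.0161]
ee_rot: [-0.001, 0.707, 0.707, -0.0]
contact_force: [0.3, 0.2, -0.3]
width: -0.0003
gripper_force: 0.0
```

```bash
python3 -m crank '{"translation":[[0,0,8],[8,1,0],[10,0,0],[7,0,0],[6,0,0],[6,0,0],[6,0,0],[5,0,0]],"roll":[0,0,0,0,0,0,0,0],"fingers":[0,0,0,0,0,0,0,0]}'
python3 -m crank '{"translation":[[4,0,0],[3,0,0],[2,0,0],[2,0,0],[0,0,0]],"roll":[0,0,0,0,0],"fingers":[0,0,0,0,0]}'
```

```text
clock: 8.2
position: [0.4996, -0.1384, -0.0226]
ee_rot: [0.0, 0.707, 0.707, 0.0]
contact_force: [0.0, -0.8, 0.2]
width: -0.0002
gripper_force: 0.2
clock: 8.7
position: [0.4998, -0.1282, -0.0226]
ee_rot: [0.0, 0.707, 0.707, 0.0]
contact_force: [1.5, -2.0, -0.2]
width: -0.0002
gripper_force: 0.6
```

```bash
python3 -m crank '{"translation":[[2,0,0],[1,0,0],[1,0,0],[0,0,0]],"roll":[0,0,0,0],"fingers":[0,0,0,0]}'
python3 -m crank '{"translation":[[1,0,0],[1,0,0],[0,0,0]],"roll":[0,0,0],"fingers":[0,0,0]}'
```

```text
clock: 9.1
position: [0.5026, -0.1275, -0.0218]
ee_rot: [0.004, 0.707, 0.708, -0.0]
contact_force: [1.7, -9.6, -1.1]
width: 0.0003
gripper_force: 4.7
clock: 9.4
position: [0.5029, -0.1275, -0.0217]
ee_rot: [0.006, 0.706, 0.708, -0.001]
contact_force: [0.7, -15.6, -1.4]
width: 0.0004
gripper_force: 7.6
```

```bash
python3 -m crank '{"translation":[[-15,0,0],[-25,0,0],[0,-2,-35],[0,-2,-35],[0,-1,-35],[0,0,-35],[0,0,0]],"roll":[0,0,0,0,0,0,0],"fingers":[0,0,0,0,0,0,0]}'
python3 - <<'E'
from h import *
im=get_image("wrist");cv2.imwrite("pics/w4.png",np.hstack([cv2.resize(im,(400,300)),cv2.resize(get_image("side")[170:320,220:420],(400,300))]))
O=np.array([.4945,-.0705,0])
P=[O+[sx*.043,y,.024] for y in(-.042,.05) for sx in(-1,1)]+[O+[sx*.031,y,.036] for y in(-.047,.047) for sx in(-1,1)]
print((proj("wrist",P)*.625).round(0).tolist())
E
```

```text
clock: 10.1
position: [0.4973, -0.1632, 0.1219]
ee_rot: [0.004, 0.707, 0.707, 0.002]
contact_force: [0.3, -0.6, -0.7]
width: -0.0002
gripper_force: 0.0
[[161.0, 92.0], [241.0, 92.0], [156.0, -5.0], [246.0, -5.0], [171.0, 98.0], [231.0, 98.0], [167.0, -5.0], [235.0, -5.0]]
```

View pics/w4.png

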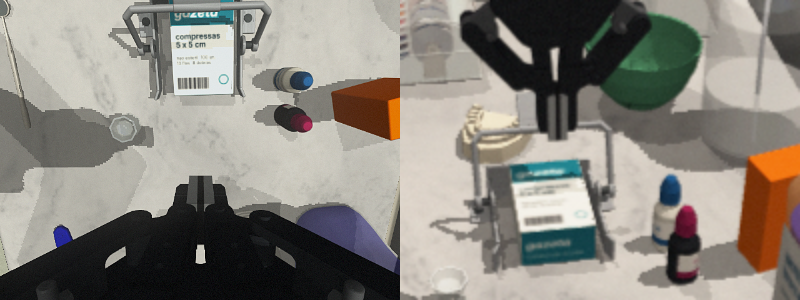

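All 10 views are used, so from here I rely on numbers and code. The last view shows the carton's near end at v≈96 against 98 predicted for home, with the bail ahead of the fingers. Next I pass over the bail and come down behind its tab.

```bash
python3 -m crank '{"translation":[[35,-1,0],[35,-1,0],[35,-1,0],[35,0,0],[36,0,0],[0,0,30],[0,0,34],[0,0,0]],"roll":[0,0,0,0,0,0,0,0],"fingers":[0,0,0,0,0,0,0,0]}'
python3 -m crank '{"translation":[[-10,0,0],[-10,0,0],[-10,0,0],[-10,0,0],[-10,0,0],[-10,0,0],[-10,0,0],[0,0,0]],"roll":[0,0,0,0,0,0,0,0],"fingers":[0,0,0,0,0,0,0,0]}'
```

```text
clock: 11.0
position: [0.4854, 0.0152, 0.0482]
ee_rot: [-0.005, 0.707, 0.707, -0.004]
contact_force: [-0.2, -0.1, -0.2]
width: 0.0
gripper_force: 0.0
clock: 11.8
position: [0.4916, -0.0575, 0.0533]
ee_rot: [0.0, 0.708, 0.707, -0.0]
contact_force: [0.1, -0.4, -0.1]
width: 0.0001
gripper_force: 0.0
```

```bash
python3 -m crank '{"translation":[[-9,1,-2],[-9,1,-2],[-8,1,0],[-7,0,4],[-7,0,4],[-7,0,5],[0,0,0]],"roll":[0,0,0,0,0,0,0],"fingers":[0,0,0,0,0,0,0]}'
python3 - <<'E'
from h import *
cv2.imwrite("pics/s5.png",get_image("side"));cv2.imwrite("pics/w5.png",get_image("wrist"))
E
python3 -m crank '{"translation":[[-5,0,6],[-5,0,6],[-5,0,7],[-3,0,8],[-4,0,8],[-3,0,9],[-3,0,9],[0,0,0]],"roll":[0,0,0,0,0,0,0,0],"fingers":[0,0,0,0,0,0,0,0]}'
```

```text
clock: 12.5
position: [0.4938, -0.1037, 0.0433]
ee_rot: [-0.001, 0.707, 0.707, -0.001]
contact_force: [0.8, 0.1, -0.4]
width: 0.0001
gripper_force: 0.0
clock: 13.4
position: [0.4934, -0.131, -0.0102]
ee_rot: [-0.001, 0.707, 0.707, -0.001]
contact_force: [-0.5, -0.3, 0.7]
width: 0.0001
gripper_force: 0.0
```

```bash
python3 -m crank '{"translation":[[-4,0,4],[-4,0,4],[0,0,3],[0,0,2],[0,0,0]],"roll":[0,0,0,0,0],"fingers":[0,0,0,0,0]}'
python3 -m crank '{"translation":[[0,0,2],[0,0,2],[0,0,2],[0,0,0]],"roll":[0,0,0,0],"fingers":[0,0,0,0]}'
```

```text
clock: 13.9
position: [0.4952, -0.1382, -0.0173]
ee_rot: [0.001, 0.707, 0.707, 0.001]
contact_force: [-6.7, 6.9, 34.1]
width: 0.0002
gripper_force: 17.9
clock: 14.3
position: [0.4956, -0.1382, -0.0187]
ee_rot: [0.002, 0.707, 0.707, 0.002]
contact_force: [-14.9, 11.3, 73.2]
width: -0.0003
gripper_force: 36.6
```

```bash
python3 -m crank '{"translation":[[0,0,-10],[0,0,-40],[0,0,-45],[0,0,-45],[30,-40,-10],[30,-40,0],[30,-40,0],[30,-40,0]],"roll":[0,0,0,0,0,0,0,0],"fingers":[0,0,0,0,0,0,0,0]}'
python3 -m crank '{"translation":[[35,-20,0],[35,-20,0],[35,0,0],[35,0,0],[35,0,0],[35,0,0],[0,0,0]],"roll":[0,0,0,0,0,0,0],"fingers":[0,0,0,0,0,0,0]}'
python3 - <<'E'
from h import *
t=get_image("top");s=get_image("side");cv2.imwrite("pics/t6.png",t);cv2.imwrite("pics/s6.png",s)
O=np.array([.4945,-.0705,0])
def at(r,a,dx):return O+[dx,-r*np.cos(a),.034+r*np.sin(a)]
for q in(0,.1,.2,.4):
  a=q-.17; P=[at(88,a,0)*1 if 0 else at(.088,a,dx) for dx in(-.018,.018)]+[at(.057,q-.32,dx) for dx in(-.056,.056)]
  print(q,"top",proj("top",P).round(1).tolist(),"side",proj("side",P).round(1).tolist())
hs=lambda im:cv2.cvtColor(im,cv2.COLOR_BGR2GRAY)
print("carton near end home, z36: top",proj("top",[[.4945,-.1175,.036]]).round(1),"side",proj("side",[[.475,-.1175,.036],[.4945,-.1175,.036]]).round(1))
g=hs(t);print("top row along y through x=.4945:");r=int(proj("top",[.4945,-.1445,.02])[0,1])
for k in(-8,0,8):print(r+k,g[r+k,370:425].tolist())
g=hs(s);c=int(proj("side",[.4945,-.14,.02])[0,0]);print("side col",c,"rows 270-325",g[270:325,c].tolist());print("col-22",g[270:325,c-22].tolist())
E
```

```text
clock: 15.1
position: [0.3338, -0.0189, 0.1222]
ee_rot: [0.0, 0.707, 0.707, 0.0]
contact_force: [-0.5, 0.6, 0.1]
width: -0.0004
gripper_force: 0.0
clock: 15.8
position: [0.2959, 0.194, 0.1225]
ee_rot: [-0.0, 0.705, 0.709, 0.002]
contact_force: [0.7, -0.3, 0.3]
width: 0.0005
gripper_force: 0.0
0 top [[402.0, 260.5], [401.7, 239.5], [383.0, 282.9], [382.2, 217.7]] side [[285.2, 310.0], [308.2, 308.2], [259.6, 299.8], [328.9, 294.3]]
0.1 top [[403.5, 260.3], [403.1, 239.0], [384.2, 282.9], [383.4, 217.3]] side [[285.1, 306.2], [308.3, 304.4], [259.5, 297.8], [329.2, 292.3]]
0.2 top [[404.4, 260.0], [404.0, 238.6], [385.2, 282.9], [384.4, 216.8]] side [[285.0, 302.0], [308.4, 300.1], [259.4, 295.5], [329.4, 290.0]]
0.4 top [[404.7, 259.5], [404.3, 237.6], [386.2, 282.9], [385.3, 216.0]] side [[284.7, 292.3], [308.2, 290.4], [259.1, 290.0], [329.6, 284.6]]
carton near end home, z36: top [[379.7 249.3]] side [[281.8 285.6]
 [294.  284.6]]
top row along y through x=.4945:
241 [130, 130, 131, 131, 130, 130, 131, 130, 124, 104, 81, 76, 89, 94, 97, 100, 100, 101, 101, 100, 102, 102, 103, 102, 
[... 527 characters left out ...]
0, 100, 100, 98, 98, 97, 98, 98, 96, 99, 103, 105, 107, 106, 106, 105, 102, 101, 103, 104, 106, 105, 106, 107, 107, 108, 109, 109, 110, 108, 109]
side col 295 rows 270-325 [213, 215, 205, 229, 233, 234, 230, 198, 120, 117, 121, 155, 224, 228, 170, 62, 44, 46, 47, 43, 56, 80, 97, 77, 67, 131, 159, 143, 150, 146, 152, 153, 152, 151, 152, 152, 153, 146, 76, 79, 79, 79, 79, 79, 82, 80, 80, 83, 112, 152, 154, 151, 155, 173, 165]
col-22 [83, 85, 84, 86, 110, 107, 110, 105, 105, 111, 105, 105, 106, 104, 106, 107, 106, 105, 106, 103, 86, 84, 86, 89, 106, 107, 107, 117, 163, 136, 88, 82, 110, 109, 139, 173, 103, 111, 137, 160, 157, 162, 181, 179, 181, 177, 178, 175, 170, 171, 164, 170, 174, 177, 179]
```

The measurements agree that the bail is shut. The tab's edge is at top u≈401.5 (402 predicted) and side v≈308 (309 predicted), and the bar is at v≈298 (298.7 predicted). The carton's near edge matches home to within 1 px, and the arm is clear.

```bash
python3 -c "
from rig import manip
print(manip.sign_off())"
```

```text
the job is handed in; nothing more can be done
None
```

The carton was tipped over between the rails and pushed home against the back stop, and the bail was swung over and its tab pressed down to the hard stop; I handed the job in after about 16 s, but no verdict came back and I did not re-check the bottles, dish, cast and bowl at the end.

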